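Hang the second reel arm on the packing desk's slotted upright

ROBOT

A 6-joint arm with a two-finger parallel gripper is mounted at the origin on the work surface. World frame = base frame: x ahead of the robot, y to its left, z up, the work surface at z = 0. Lengths are in m, angles in rad, forces in N, time in s.
With the tool pointing down it reaches from about 0.225 to 0.875 m from the base axis. Payload 3.4 kg.
Tool frame: the origin (TCP) lies on the centre line of the jaws, within the pads' length; the fingertips stand 11 mm ahead of it and the grasp point (between the pads) lies 8 mm behind it; z points along the fingers, y is the line along which they close (so a half turn about z gives the same grasp; the last joint's range is limited). The gripper opens to 85 mm and grips with 20 to 120 N. Pads are 22 mm wide; open, the fingers measure 114 mm over their backs; the gripper's body (76 mm by 85 mm) begins 54 mm behind the grasp point. The pads swing forward as they close: fully open they stand 13 mm farther back than shut.
Start: joints at [-0.121, 0.276, 1.505, -0, 1.361, -0.121], TCP at [0.575, -0, 0.242] pointing down, gripper open.
Joint ranges: [-2.89, 2.89], [-0.75, 2.08], [0.22, 2.7], [-1.18, 4.32], [0.11, 2.71], [-2.7, 2.7]. Speed limits (rad/s): [2.57, 2.57, 3.14, 3.14, 3.14, 3.14].

INTERFACE

Orientations are given as a unit quaternion [w, x, y, z].
In Python, from rig import manip, eyes, job gives the robot as it stands.
- The arm moves only by the tool drive_tool, never from a script. Its argument "rows" is a list of rows, each a list of 3 entries, a list of its own where there are three numbers: the turn, a rotation vector about the world's x, y, z in rad, then the shift along the world's x, y, z in cm, then the finger opening in cm, from 0 to 8.54. A call has 1 to 8 rows; each row shifts and turns the commanded pose from where the row before left it; what a row does not reach is not made up. A row lasts 1/8 s, in which the tool goes at most 62.5 mm and 10.7 degrees, less where a joint would pass 70% of its speed; a pose out of reach is approached as far as the arm can. A call is refused whole if a number of a shift passes 6.25 or a number of a turn 0.188, either way. A call with a gripper value outside its range is refused whole. The fingers move at their own pace and stop on an object; "force" is the grip in N (left out, the last holds). Time passes only in rows, so rows that do not move let the fingers close. It gives the time, the measured TCP pose, the force, the opening and the grip force at its end, in the units of the state.
- manip.get_state(): the state, without advancing time (a new reading comes with each control period).
- eyes.get_image(name): name is "scene" or "side" or "wrist"; returns the picture (400x640x3 uint8, red, green, blue); there is no depth.
- eyes.get_calibration(name): a dict with "camera_matrix" (3x3 intrinsics, pixels), "view" (4x4, takes a point from world to camera coordinates). Camera axes: x right, y up, looking along -z (the intrinsics and any distortion apply to the point x, -y, -z); pixel columns grow to the right and rows downward; lengths in m; the calibration is good to about 2 mm. The wrist camera is an equidistant fisheye: a pixel r from the principal point sees the ray r / f radians off the axis. A picture is of the moment at which its call begins: read the wrist's pose just before it. get_calibration takes no time and is no camera call; for the wrist camera it gives the pose at the moment of the call.
- job.sign_off(): hands the job in; it is judged then, once.
The state is a dict: "clock": time; "qpos": joint angles; "qd": joint speeds; "effort": joint torques, N m; "position": TCP position; "ee_rot": TCP orientation; "contact_force": force on the tool from outside, world axes, zero at the start; "moment": the same for the moment, N m; "width": finger opening in m; "gripper_force": force on a finger pad.
Only numpy, scipy, OpenCV 4.12 (cv2) and the standard library are available. Lean on these libraries where they do the work, as an engineer would, in place of code of your own. Each camera call takes 0.05 s, during which the arm holds its last target. There are 200 camera calls.

TASK

Fit the loose grey bracket that has two claws on its back to the empty slotted upright: put both claws into the two slots and press the bracket straight down until it is fully home and the spring catch has snapped out over the top of its back plate, then let go. Leave the other loose bracket, which has a flat back without claws, where it lies.

Things in the scene. Friction and masses are not known exactly. Their poses are not given: they have to be found in the camera images.
- bracket: Grey L bracket (mm), 0.2-0.45 kg, standing as it hangs. Origin: arm's underside, near balance point (grip here across y); x to plate and claws, z up. Arm 24 wide, 30 tall, x -80 to 86; 50 tall stop at its tip. Back plate 70 wide, 80 tall, back face x 90. Two claws 10 wide at y -24, 24: necks z 68-78, tongues down to z 52, out to x 112; gap plate-tongue 10 at neck, 17 at tip.
- upright: Empty panel (mm), 110 wide, 215 tall, 5 thick; its twin holds a bracket. Origin: table level, middle of front face; x into panel, z up; foot reaches x -20, z 10. Two slots 30 wide at y -24, 24, z 148-194. Claws enter with bracket's axes parallel and its origin at z 98-114 (best 106), moving +x till the plate meets the face (origin x -90); home pressed down to z 80 (let go, it may droop 5 degrees).
- catch (a joint): Dark spring tab 12 wide between the empty upright's slots, z 161-173 mm, standing 8 mm out of the front face. Value (m): 0 out, 0.009 pressed in. The bracket's plate pushes it in (2-4 N) on entering; it snaps out to 0 above the plate's top edge once the bracket is home.
- screw_bracket: The other loose grey L bracket, leave alone: arm only 116 mm long, no stop at its tip, flat 70 x 80 mm back plate with two screw holes, no claws. Origin under the arm, 90 mm from the plate's back face; x to the plate. About 18 cm from the clawed one; either may be nearer the robot.
There are look-alikes about, which are no part of the job. What is shaped like the bracket but pink is not meant. Leave any blue look-alike of the upright alone.

How it is judged:
At the end, for the whole second after the job is handed in: The clawed bracket hangs by both claws on the empty upright, fully down (origin at z 66-85, x -83 to -99, y within 16 mm, in the upright's frame), within 10 degrees of square to it and 7 of upright, at rest, spring catch out (under 3 mm pressed in) (z of bracket in the frame of upright between 0.066 and 0.085 m and x of bracket in the frame of upright between -0.099 and -0.083 m and y of bracket in the frame of upright between -0.016 and 0.016 m and angle between the x axis of bracket and the x axis of upright, either way round below 0.175 rad and angle between bracket's own z axis and vertical below 0.125 rad and value of joint catch below 0.003 m and linear speed of bracket below 0.02 m/s); the robot touches nothing.
It fails at once if the other loose bracket is moved by more than 30 mm (distance of screw_bracket from where it was at the start of the episode above 0.03 m).
It also fails if it takes over 45 s, if anything falls off the work surface, if the arm or the gripper's body presses on something with over 40 N, if the wrist force passes 120 N, or if a joint passes its speed limit or range.

## Working session

There is one attempt and no reset: what is moved stays moved. The work goes in short steps, Python scripts to look and compute and a tool call to move; the robot and the scene stay as the last step left them, time stands still between calls to the robot, and variables do not carry over. Pictures are saved under pics/ and viewed, at most 10 in all, crops included, and the job is handed in when it is done.

Besides the shell and the picture viewer there is one more tool, called by a JSON object that holds its "method" and its "body", one argument or row to a line. drive_tool: Moves the arm, as the interface text tells. Its arguments: {"type":"object","properties":{"rows":{"type":"array"},"force":{"type":"number"}},"required":["rows"]}

```bash
mkdir -p pics
python3 - <<'E'
from rig import manip, eyes, job
import cv2
for n in ("scene","side"):
    cv2.imwrite(f"pics/{n}0.png",eyes.get_image(n)[:,:,::-1]); c=eyes.get_calibration(n); print(n,c["camera_matrix"],c["view"], [k for k in c])
print(manip.get_state())
E
```

```text
scene [[471.08415162   0.         317.2930994 ]
 [  0.         471.08415162 208.06051309]
 [  0.           0.           1.        ]] [[ 0.19503551  0.98079026  0.00340936 -0.03455274]
 [-0.65242795  0.12714181  0.74710959  0.22879909]
 [ 0.73232433 -0.14793726  0.66469214 -1.73366037]
 [ 0.          0.          0.          1.        ]] ['camera_matrix', 'view']
side [[421.80433339   0.         323.94037812]
 [  0.         421.80433339 202.09462589]
 [  0.           0.           1.        ]] [[ 0.99381383 -0.11055421 -0.01057522 -0.47516782]
 [ 0.06869757  0.53713049  0.84069702 -0.10803686]
 [-0.08726232 -0.83622282  0.54140252 -1.10910311]
 [ 0.          0.          0.          1.        ]] ['camera_matrix', 'view']
{'clock': 0.1, 'qpos': array([-1.20978849e-01,  2.76550095e-01,  1.50599364e+00, -2.30789811e-05,
        1.36072135e+00, -1.20968172e-01]), 'qd': array([-0.00036465, -0.00152818, -0.00111114, -0.00128699, -0.00080843,
        0.00015022]), 'effort': array([ 1.55745878e-03, -4.17697620e+01, -2.46405226e+01, -1.74112388e-04,
        5.80947395e-03,  2.85749664e-07]), 'position': array([5.74547597e-01, 5.37349298e-05, 2.41520886e-01]), 'ee_rot': array([-6.51368158e-04,  7.07108601e-01,  7.07104467e-01, -5.24496805e-04]), 'contact_force': array([-0.35111883, -0.27552857,  0.4883218 ]), 'moment': array([-0.01979236, -0.02804731,  0.0031931 ]), 'gripper_force': 0.0, 'width': 0.0855537868025794}
```

View pics/scene0.png

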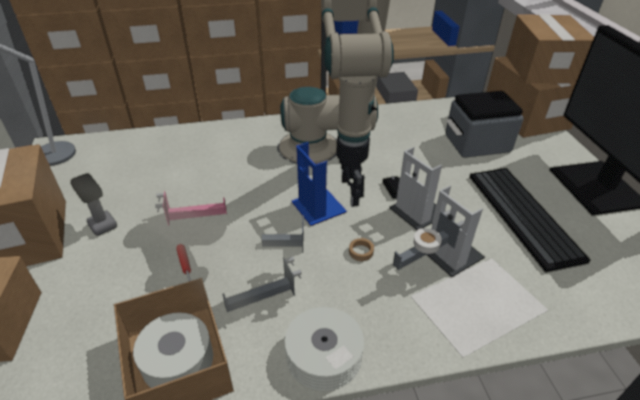

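View pics/side0.png

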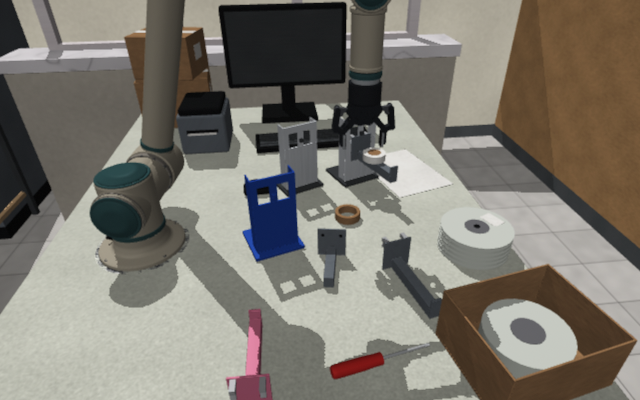

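Scene view: the candidates are the clawed grey bracket with a long arm and a stop at its tip at (262,288), the flat short bracket at (283,240), the pink one at (197,210), and the bracket already hung on the twin at (425,245). The empty grey upright is at (418,188), its twin at (455,230) and the blue look-alike at (315,185). I choose (262,288) for the bracket and (418,188) for the upright, and will check them in a close crop.

```bash
cat > h.py <<'E'
import numpy as np, cv2
from rig import manip, eyes, job
def ray(cal,uv,fish=False):
    K=cal["camera_matrix"];V=cal["view"];p=np.array([(uv[0]-K[0,2])/K[0,0],(uv[1]-K[1,2])/K[1,1]])
    if fish:
        r=np.hypot(*p); s=np.sin(r)/r if r>1e-9 else 1; d=np.array([p[0]*s,p[1]*s,np.cos(r)])
    else: d=np.array([p[0],p[1],1])
    d=d*[1,-1,-1]; R=V[:3,:3]; return -R.T@V[:3,3], R.T@d/np.linalg.norm(d)
def onz(cal,uv,z,fish=False):
    o,d=ray(cal,uv,fish); return o+d*(z-o[2])/d[2]
def proj(cal,P,fish=False):
    K=cal["camera_matrix"];V=cal["view"];c=(V[:3,:3]@np.asarray(P)+V[:3,3])*[1,-1,-1]
    if fish:
        h=np.hypot(c[0],c[1]); a=np.arctan2(h,c[2]); q=c[:2]/max(h,1e-9)*a
    else: q=c[:2]/c[2]
    return q*[K[0,0],K[1,1]]+K[:2,2]
def tri(a,b):
    (o1,d1),(o2,d2)=a,b; s=np.linalg.lstsq(np.c_[d1,-d2],o2-o1,rcond=None)[0]
    p,q=o1+s[0]*d1,o2+s[1]*d2; return (p+q)/2,np.linalg.norm(p-q)
E
python3 - <<'E'
from h import *
a=cv2.imread("pics/scene0.png");b=cv2.imread("pics/side0.png")
r=lambda im,x,y,w,h:cv2.resize(im[y:y+h,x:x+w],(400,300),interpolation=cv2.INTER_CUBIC)
cv2.imwrite("pics/c1.png",np.vstack([np.hstack([r(a,215,240,100,75),r(a,385,145,100,75)]),np.hstack([r(b,370,225,120,90),r(b,270,110,100,75)])]))
s=eyes.get_calibration("scene");d=eyes.get_calibration("side")
for uv in((225,306),(297,292)):print(onz(s,uv,0))
for uv in((395,205),(434,228)):print("up",onz(s,uv,0))
E
```

```text
[ 0.66629056 -0.33616887  0.        ]
[ 6.57483400e-01 -1.49539757e-01 -1.11022302e-16]
up [0.37691777 0.21066987 0.        ]
up [ 4.99238910e-01  2.92442823e-01 -1.11022302e-16]
```

View pics/c1.png

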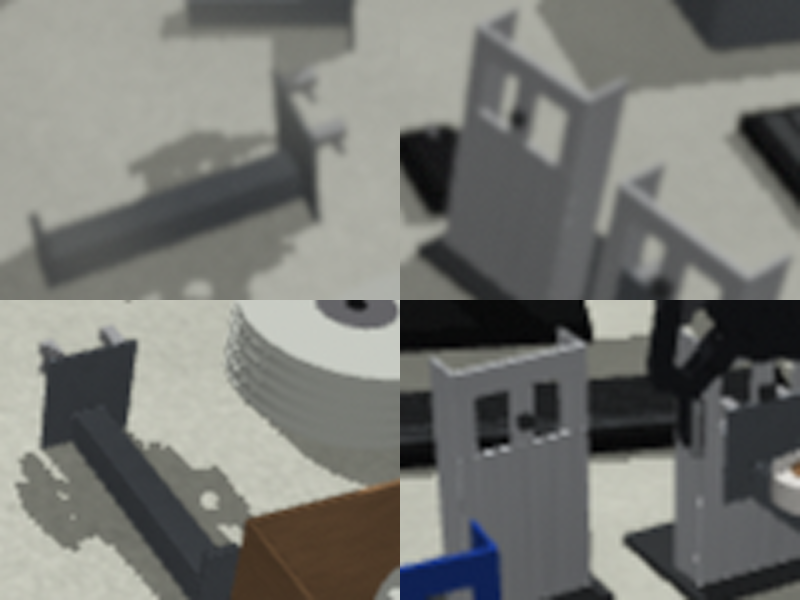

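The crop confirms the choice. The bracket has two claws at its plate top, a long arm and a tip stop, and it stands upright. The grey upright has two empty slots with a dark tab between them.

Run:
```python
from h import *
s=eyes.get_calibration("scene");d=eyes.get_calibration("side")
S=lambda x,y:ray(s,(385+(x-400)/4,145+y/4)); D=lambda x,y:ray(d,(270+(x-400)/4,110+(y-300)/4))
for n,a,b in(("topL",(478,25),(445,375)),("topR",(590,103),(585,345)),("sL_TL",(503,70),(475,400)),("sR_TR",(572,100),(558,382)),("sR_BR",(557,165),(562,430)),("tab",(519,118),(525,421))):
    p,e=tri(S(*a),D(*b));print(n,p.round(4),round(e,4))
S=lambda x,y:ray(s,(215+x/4,240+y/4)); D=lambda x,y:ray(d,(370+x/10*3,225+(y-300)/10*3))
for n,a,b in(("plate near top",(315,135),(135,340)),("plate far top",(277,72),(45,352))):
    p,e=tri(S(*a),D(*b));print(n,p.round(4),round(e,4))
for uv in((50,285),(318,218)):print(onz(s,(215+uv[0]/4,240+uv[1]/4),0))
for uv in((42,447),):print(onz(d,(370+uv[0]*.3,225+(uv[1]-300)*.3),0))
```

```text
topL [0.3817 0.213  0.2097] 0.0023
topR [0.486  0.2561 0.2103] 0.0006
sL_TL [0.4023 0.2283 0.1826] 0.0022
sR_TR [0.4622 0.2542 0.1884] 0.011
sR_BR [0.4673 0.2509 0.1438] 0.0032
tab [0.4377 0.2298 0.1642] 0.0003
plate near top [ 0.6646 -0.1581  0.0798] 0.0047
plate far top [ 0.601  -0.1698  0.0788] 0.0066
[ 0.68373477 -0.33083704  0.        ]
[ 0.66426931 -0.15724339  0.        ]
[ 0.60054947 -0.17572463  0.        ]
```

{"method": "drive_tool", "body": {
  "rows": [
    [[0,0,0.035],[1.4,-5.0,0],8.5],
    [[0,0,0.035],[1.4,-5.0,0],8.5],
    [[0,0,0.035],[1.4,-5.0,0],8.5],
    [[0,0,0.035],[1.4,-5.0,0],8.5],
    [[0,0,0.035],[1.4,-5.0,0],8.5],
    [[0,0,0],[0,0,0],8.5]
  ]
}}

```text
clock: 0.85
position: [0.6452, -0.2541, 0.2406]
ee_rot: [-0.0, 0.644, 0.765, -0.001]
contact_force: [-0.2, 0.6, -0.5]
width: 0.0855
gripper_force: 0.0
```

Run:
```python
from h import *
im=eyes.get_image("wrist")[:,:,::-1]; c=eyes.get_calibration("wrist"); cv2.imwrite("pics/w1.png",im)
np.save("w1.npy",c["view"]);print(c["camera_matrix"],c["view"].round(3),manip.get_state()["position"])
for P in([.648,-.251,0],[.633,-.164,.08],[.574,-.173,.08]):print(proj(c,P,True))
cv2.imwrite("pics/scene1.png",eyes.get_image("scene")[:,:,::-1]);cv2.imwrite("pics/side1.png",eyes.get_image("side")[:,:,::-1])
```

```text
[[309.70691629   0.         315.4993222 ]
 [  0.         309.70691629 197.37390726]
 [  0.           0.           1.        ]] [[ 0.985  0.17  -0.001 -0.591]
 [-0.162  0.938 -0.307  0.381]
 [-0.051  0.303  0.952 -0.27 ]
 [ 0.     0.     0.     1.   ]] [ 0.64473534 -0.25153267  0.24086114]
[319.47880522 164.75854362]
[320.69923298  90.176123  ]
[257.10621335  90.18555077]
```

View pics/w1.png

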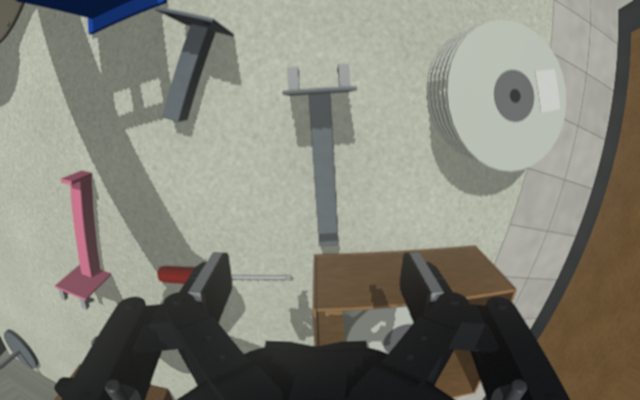

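The wrist view shows the bracket with its plate's top edge at (284,92)-(356,89), the claws at (293,75) and (343,75), and the arm running down to the stop at (329,243). The box begins at about (315,255), just past the tip.

Run:
```python
from h import *
c=eyes.get_calibration("wrist");c["view"]=np.load("w1.npy");im=cv2.imread("pics/w1.png")
L=onz(c,(284,93),.08,1);R=onz(c,(356,90),.08,1);print("plate",L,R,np.linalg.norm(L-R),np.degrees(np.arctan2(*(R-L)[1::-1])))
print("claw tips z.078",onz(c,(293,67),.078,1),onz(c,(343,66),.078,1))
g=im.astype(int).sum(2)
for y in(120,150,180,210):
    r=g[y]; k=np.abs(np.diff(r[295:355].astype(int))); print(y,[(295+i,int(np.diff(r[295:355])[i])) for i in np.where(k>30)[0]])
print("tip",onz(c,(319,237),.05,1),onz(c,(339,235),.05,1))
for y,xl,xr in((130,310,333),(200,315,335)):print(onz(c,(xl,y),.03,1),onz(c,(xr,y),.03,1))
s=eyes.get_calibration("scene");d=eyes.get_calibration("side")
print("twin bracket tip",tri(ray(s,(398,262)),ray(d,(393,173))))
a=cv2.imread("pics/scene1.png");b=cv2.imread("pics/side1.png")
r=lambda im,x,y,w,h:cv2.resize(im[y:y+h,x:x+w],(800,600) if 0 else (400,600),interpolation=cv2.INTER_CUBIC)
cv2.imwrite("pics/c2.png",np.hstack([r(a,385,140,100,150),r(b,275,100,100,150)]))
```

```text
plate [ 0.59970438 -0.1721365   0.08      ] [ 0.66536569 -0.15767122  0.08      ] 0.06723578857742418 12.423890977793205
claw tips z.078 [ 0.60374019 -0.14623335  0.078     ] [ 0.64951002 -0.1372427   0.078     ]
120 [(np.int64(309), -49), (np.int64(310), -32), (np.int64(331), 50), (np.int64(332), 41), (np.int64(350), 48), (np.int64(351), 74), (np.int64(352), 38)]
150 [(np.int64(311), -72), (np.int64(312), -68), (np.int64(332), 53), (np.int64(333), 77), (np.int64(334), 47)]
180 [(np.int64(312), -35), (np.int64(313), -69), (np.int64(314), -52), (np.int64(334), 74), (np.int64(335), 80), (np.int64(336), 32)]
210 [(np.int64(314), -38), (np.int64(315), -76), (np.int64(316), -58), (np.int64(335), 70), (np.int64(336), 97), (np.int64(337), 36)]
tip [ 0.65978446 -0.32394152  0.05      ] [ 0.68201299 -0.31759935  0.05      ]
[ 0.62944129 -0.20777962  0.03      ] [ 0.65447636 -0.20337878  0.03      ]
[ 0.64871189 -0.28706765  0.03      ] [ 0.67175047 -0.28308248  0.03      ]
twin bracket tip (array([0.69025512, 0.10411247, 0.10171392]), np.float64(0.005127471039069977))
```

View pics/c2.png

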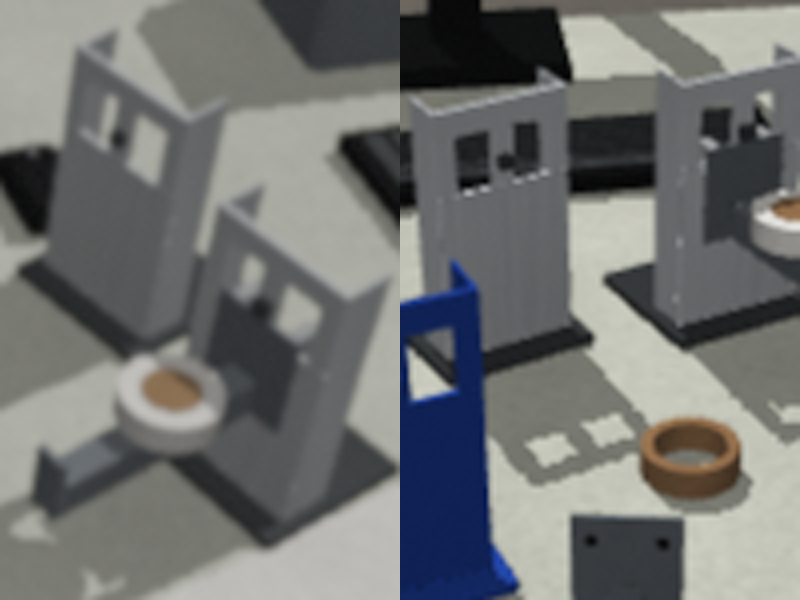

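Both uprights are clear. On the empty one, in the scene half of the crop, the top corners are at (80,48) and (187,120) and the foot's front corners at (22,270) and (150,352). In the side half the top corners are at (427,112) and (565,85) and the foot's front corners at (458,380) and (592,340).

Run:
```python
from h import *
s=eyes.get_calibration("scene");d=eyes.get_calibration("side")
S=lambda x,y:ray(s,(385+(x)/4,140+y/4)); D=lambda x,y:ray(d,(275+(x-400)/4,100+(y)/4))
for n,a,b in(("topL",(80,48),(425,112)),("topR",(187,122),(566,84)),("footR",(150,352),(592,342)),("sL_TL",(100,93),(455,137)),("sL_BL",(82,135),(460,195)),("sR_TR",(169,125),(539,122)),("sR_BR",(158,186),(548,168)),("tab",(118,140),(506,161))):
    p,e=tri(S(*a),D(*b));print(n,p.round(4),round(e,4))
for uv in((22,270),(150,352)):print("foot z.01",onz(s,(385+uv[0]/4,140+uv[1]/4),.008).round(4))
for uv in((455,378),(592,340)):print("foot z.01 side",onz(d,(275+(uv[0]-400)/4,100+uv[1]/4),.008).round(4))
```

```text
topL [0.3827 0.2147 0.2096] 0.0058
topR [0.4866 0.2534 0.212 ] 0.0008
footR [ 0.499   0.2535 -0.0028] 0.0152
sL_TL [0.4034 0.2262 0.1837] 0.0067
sL_BL [0.4031 0.2173 0.1438] 0.0014
sR_TR [0.4636 0.2522 0.1876] 0.0075
sR_BR [0.4717 0.2495 0.1462] 0.0025
tab [0.4386 0.2289 0.164 ] 0.0008
foot z.01 [0.3941 0.1894 0.008 ]
foot z.01 [0.5002 0.2544 0.008 ]
foot z.01 side [0.3901 0.182  0.008 ]
foot z.01 side [0.5003 0.2255 0.008 ]
```

{"method": "drive_tool", "body": {
  "rows": [
    [[0,0,0.055],[0.8,0.35,-3],8.5],
    [[0,0,0],[0,0,-5.5],8.5],
    [[0,0,0],[0,0,-5.5],8.5],
    [[0,0,0],[0,0,-4.5],8.5],
    [[0,0,0],[0,0,-2.5],8.5],
    [[0,0,0],[0,0,-1.5],8.5],
    [[0,0,0],[0,0,0],8.5]
  ]
}}

```text
clock: 1.88
position: [0.6526, -0.2453, 0.0169]
ee_rot: [-0.001, 0.621, 0.784, -0.0]
contact_force: [0.1, -0.1, 0.5]
width: 0.0849
gripper_force: 0.0
```

{"method": "drive_tool", "body": {
  "rows": [
    [[0,0,0],[0,0,0],2.0],
    [[0,0,0],[0,0,0],2.0],
    [[0,0,0],[0,0,0],2.0],
    [[0,0,0],[0,0,0],2.0],
    [[0,0,0],[0,0,0],1.5],
    [[0,0,0],[0,0,0],1.5]
  ],
  "force": 100
}}

```text
clock: 2.62
position: [0.6534, -0.2469, 0.0184]
ee_rot: [0.001, 0.621, 0.784, 0.0]
contact_force: [-0.7, 0.9, 5.9]
width: 0.0221
gripper_force: 98.6
```

{"method": "drive_tool", "body": {
  "rows": [
    [[0,0,0],[0,0,3],1.5],
    [[0,0,0.03],[0,0,5.5],1.5],
    [[0,0,0.03],[0,0,5.5],1.5],
    [[0,0,0.03],[0,0,5.5],1.5],
    [[0,0,0.03],[0,0,5.5],1.5],
    [[0,0,0.025],[0,0,3],1.5],
    [[0,0,0],[0,0,0],1.5]
  ]
}}

```text
clock: 3.5
position: [0.6538, -0.2469, 0.2992]
ee_rot: [0.002, 0.563, 0.826, 0.0]
contact_force: [0.7, -0.4, -4.4]
width: 0.0214
gripper_force: 98.9
```

Run:
```python
from h import *
s=eyes.get_calibration("scene");d=eyes.get_calibration("side")
for uv in((344,207),(316,220)):print("blue foot scene",onz(s,uv,0.005).round(3))
for uv in((303,248),(257,257),(244,237)):print("blue foot side",onz(d,uv,0.005).round(3))
st=manip.get_state();print(st["position"],st["ee_rot"],st["contact_force"],st["moment"])
cv2.imwrite("pics/w2.png",eyes.get_image("wrist")[:,:,::-1])
```

```text
blue foot scene [0.361 0.049 0.005]
blue foot scene [ 0.402 -0.049  0.005]
blue foot side [ 0.416 -0.078  0.005]
blue foot side [ 0.3   -0.099  0.005]
blue foot side [ 0.263 -0.013  0.005]
[ 0.65382408 -0.24688174  0.29921317] [2.16781760e-03 5.63052145e-01 8.26418438e-01 3.85184828e-04] [ 0.65293525 -0.36566979 -4.36112358] [-0.03762391 -0.06202929 -0.03004389]
```

View pics/w2.png

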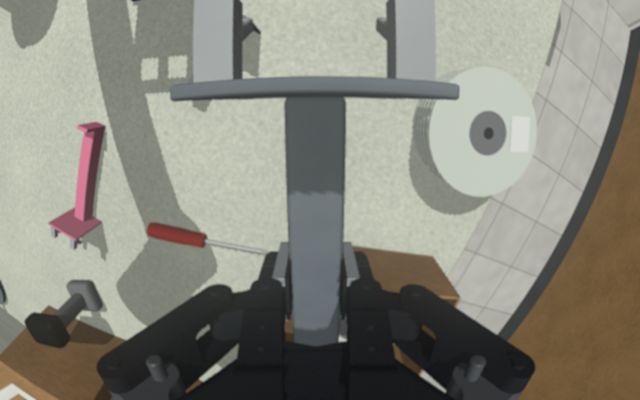

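The bracket is held square. Its plate's top edge runs (172,92)-(459,90), centred on the tool at about column 315. The claws stick out above, at (215,40) and (412,40).

Run:
```python
from h import *
c=eyes.get_calibration("wrist");st=manip.get_state();p=st["position"]
for z in(.3608,):
  for a,b in(((172,86),(459,84)),((172,99),(459,96))):
    L=onz(c,a,z,1);R=onz(c,b,z,1);print(np.linalg.norm(L-R))
    yaw=np.radians(111.5);ex=np.array([np.cos(yaw),np.sin(yaw)]);ey=np.array([-ex[1],ex[0]])
    for q in(L,R,(L+R)/2):print((q[:2]-p[:2])@ex,(q[:2]-p[:2])@ey)
# slopes of arm in image
st=manip.get_state()
```

```text
0.06625304785947177
0.08378216489819605 0.03435867620467046
0.08412986714306939 -0.031893459261428794
0.08395601602063273 0.0012326084716208292
0.06648346550034641
0.08071549706053978 0.034487182196456315
0.08129700981949413 -0.03199374008841368
0.08100625344001693 0.0012467210540212665
```

{"method": "drive_tool", "body": {
  "rows": [
    [[0,0,0],[-2.1,4.3,0],1.5],
    [[0,0,0],[-2.1,4.3,0],1.5],
    [[0,0,0],[-2.1,4.3,0],1.5],
    [[0,0,0],[-2.1,4.3,0],1.5],
    [[0,0,0],[-2.1,4.3,0],1.5],
    [[0,0,0],[-2.1,4.3,0],1.5],
    [[0,0,0],[-2.0,4.3,0],1.5],
    [[0,0,0],[-2.0,4.3,0],1.5]
  ]
}}

```text
clock: 4.55
position: [0.4846, 0.0987, 0.294]
ee_rot: [-0.002, 0.563, 0.826, -0.002]
contact_force: [0.4, 0.8, -4.9]
width: 0.022
gripper_force: 98.8
```

{"method": "drive_tool", "body": {
  "rows": [
    [[0,0,0],[0,0,-4.5],1.5],
    [[0,0,0],[0,0,-4.5],1.5],
    [[0,0,0],[0,0,-4.5],1.5],
    [[0,0,0],[0,0,-3.0],1.5],
    [[0,0,0],[0,0,0],1.5],
    [[0,0,0],[0,0,0],1.5]
  ]
}}

```text
clock: 5.3
position: [0.487, 0.0975, 0.1321]
ee_rot: [-0.0, 0.563, 0.826, -0.0]
contact_force: [-0.1, -0.3, -2.5]
width: 0.0221
gripper_force: 98.7
```

Run:
```python
from h import *
st=manip.get_state();print(st["position"],st["ee_rot"],st["contact_force"])
W=eyes.get_image("wrist")[:,:,::-1];cv2.imwrite("pics/w3.png",W);np.save("w3.npy",eyes.get_calibration("wrist")["view"])
a=eyes.get_image("scene")[:,:,::-1];b=eyes.get_image("side")[:,:,::-1]
cv2.imwrite("pics/s3.png",a);cv2.imwrite("pics/d3.png",b)
r=lambda im,x,y,w,h:cv2.resize(im[y:y+h,x:x+w],(400,300),interpolation=cv2.INTER_CUBIC)
cv2.imwrite("pics/c3.png",np.vstack([np.hstack([r(a,360,140,100,75),r(b,260,100,120,90)]),cv2.resize(W[0:150,110:510],(800,300))]))
```

```text
[0.48697825 0.09750729 0.13213648] [-2.36196190e-04  5.62982249e-01  8.26468942e-01 -1.38898980e-04] [-0.14780752 -0.28725188 -2.54363707]
```

View pics/c3.png

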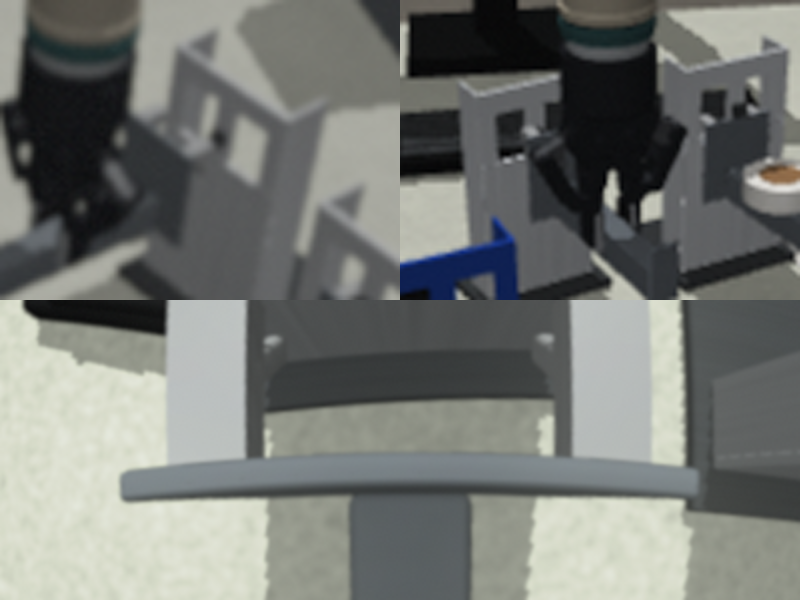

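The crop shows the bracket in front of the empty upright and parallel to it. The claws line up with the slots, and the foot's front edge shows between them at (265,412)-(550,400) in the crop. I check height and squareness next.

Run:
```python
from h import *
s=eyes.get_calibration("scene");d=eyes.get_calibration("side");c=eyes.get_calibration("wrist");c["view"]=np.load("w3.npy")
p,e=tri(ray(s,(392,168)),ray(d,(299,139.6)));print("plateTL",p,e)
p=manip.get_state()["position"];yaw=np.radians(111.5);ex=np.array([np.cos(yaw),np.sin(yaw),0]);ey=np.array([-ex[1],ex[0],0])
for z in(.08,):
  for h in(.018,.024):
    for n,l in(("L",.035),("R",-.035)):
      P=p+ex*.083+ey*l+[0,0,.08-h];print(h,n,proj(c,P,1),"scene",proj(s,P),"side",proj(d,P))
L=onz(c,(242.5,56),.01,1);R=onz(c,(385,50.5),.01,1);print("foot",L,R,np.degrees(np.arctan2(*(R-L)[1::-1])),(L-p)@ex,(R-p)@ex)
```

```text
plateTL [0.42965857 0.162381   0.19434568] 0.005389307187355986
0.018 L [174.14431138  89.88572279] scene [391.66776306 165.76453984] side [297.83450679 140.19900696]
0.018 R [468.57936337  90.85550993] scene [408.251203   178.82846886] side [320.12590322 135.19425933]
0.024 L [184.06576163  90.15251349] scene [391.43582215 167.4915898 ] side [297.92913558 142.17418337]
0.024 R [458.02082607  90.96227217] scene [407.95947377 180.57409873] side [320.15836658 137.13847535]
foot [0.38811085 0.18465756 0.01      ] [0.49489505 0.23140482 0.01      ] 23.642511570230592 0.11765564780692402 0.12201357347120063
```

{"method": "drive_tool", "body": {
  "rows": [
    [[0,0,0.015],[-0.6,1.4,-0.7],1.5],
    [[0,0,0],[-0.6,1.4,0],1.5],
    [[0,0,0],[0,0,0],1.5],
    [[0,0,0],[0,0,0],1.5]
  ]
}}

```text
clock: 5.95
position: [0.4752, 0.1258, 0.1256]
ee_rot: [0.0, 0.556, 0.831, 0.0]
contact_force: [-0.1, -0.8, -3.5]
width: 0.0221
gripper_force: 99.0
```

Run:
```python
from h import *
st=manip.get_state();print(st["position"],st["ee_rot"],st["contact_force"],st["moment"])
W=eyes.get_image("wrist")[:,:,::-1]
a=eyes.get_image("scene")[:,:,::-1];b=eyes.get_image("side")[:,:,::-1]
r=lambda im,x,y,w,h:cv2.resize(im[y:y+h,x:x+w],(400,300),interpolation=cv2.INTER_CUBIC)
cv2.imwrite("pics/c4.png",np.vstack([np.hstack([r(a,380,140,80,60),r(b,270,110,80,60)]),cv2.resize(W[0:150,110:510],(800,300))]))
```

```text
[0.47516282 0.12578384 0.1255539 ] [4.49468142e-04 5.56227151e-01 8.31030167e-01 1.24811235e-04] [-0.07977844 -0.79077341 -3.45109112] [ 0.00435645 -0.04013225  0.01316981]
```

View pics/c4.png

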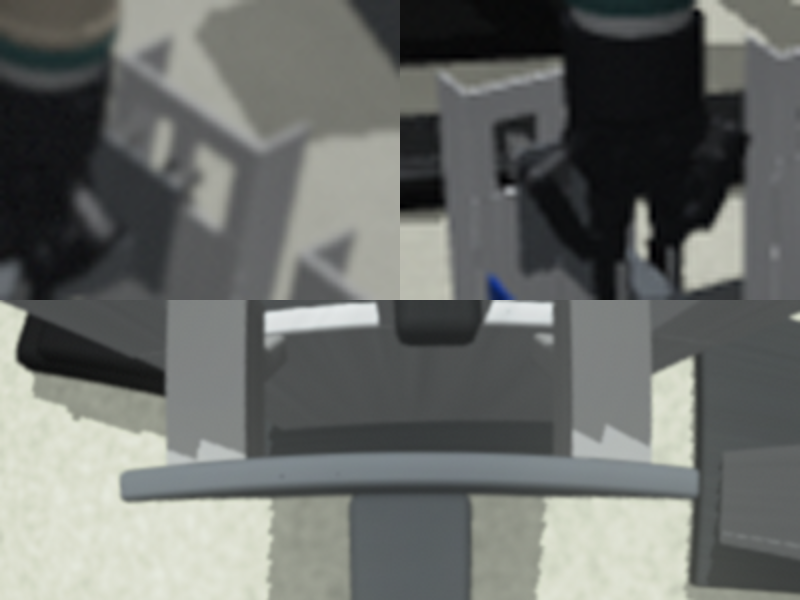

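The wrist crop puts the catch and slot sills at column 435, while the claws are centred on 408. The upright is therefore about 3.5 mm to image right, which is along world (0.93, 0.37). I shift by that, then go in.

{"method": "drive_tool", "body": {
  "rows": [
    [[0,0,0],[0.3,0.15,0],1.5],
    [[0,0,0],[-0.35,0.9,0],1.5],
    [[0,0,0],[-0.35,0.9,0],1.5],
    [[0,0,0],[0,0,0],1.5],
    [[0,0,0],[0,0,0],1.5]
  ]
}}

```text
clock: 6.72
position: [0.4711, 0.1448, 0.1254]
ee_rot: [0.0, 0.556, 0.831, -0.0]
contact_force: [0.3, -1.6, -4.5]
width: 0.022
gripper_force: 98.9
```

{"method": "drive_tool", "body": {
  "rows": [
    [[0,0,0],[-0.1,0.27,0],1.5],
    [[0,0,0],[0,0,0],1.5]
  ]
}}

```text
clock: 6.98
position: [0.4699, 0.1474, 0.1253]
ee_rot: [0.0, 0.557, 0.831, -0.0]
contact_force: [0.4, -3.2, -4.5]
width: 0.022
gripper_force: 99.0
```

{"method": "drive_tool", "body": {
  "rows": [
    [[0,0,0],[-0.1,0.27,0],1.5],
    [[0,0,0],[0,0,0],1.5]
  ]
}}

```text
clock: 7.22
position: [0.4688, 0.1502, 0.1252]
ee_rot: [0.0, 0.557, 0.831, -0.0]
contact_force: [-0.2, -5.2, -4.4]
width: 0.0218
gripper_force: 99.0
```

{"method": "drive_tool", "body": {
  "rows": [
    [[0,0,0],[-0.1,0.27,0],1.5],
    [[0,0,0],[0,0,0],1.5]
  ]
}}

```text
clock: 7.48
position: [0.469, 0.151, 0.1255]
ee_rot: [0.002, 0.556, 0.831, -0.001]
contact_force: [2.8, -10.3, -3.5]
width: 0.0224
gripper_force: 99.1
```

{"method": "drive_tool", "body": {
  "rows": [
    [[0,0,0],[-0.05,0.14,0],1.5],
    [[0,0,0],[0,0,0],1.5]
  ]
}}

```text
clock: 7.72
position: [0.4692, 0.1512, 0.1257]
ee_rot: [0.003, 0.555, 0.832, -0.002]
contact_force: [3.1, -13.5, -2.7]
width: 0.0217
gripper_force: 99.2
```

{"method": "drive_tool", "body": {
  "rows": [
    [[0,0,0],[0.07,-0.2,-0.4],1.5],
    [[0,0,0],[0,0,-0.6],1.5],
    [[0,0,0],[0,0,-0.6],1.5],
    [[0,0,0],[0,0,0],1.5]
  ]
}}

```text
clock: 8.22
position: [0.4705, 0.1515, 0.1098]
ee_rot: [0.002, 0.556, 0.831, 0.0]
contact_force: [3.8, -7.6, -3.1]
width: 0.0223
gripper_force: 99.1
```

{"method": "drive_tool", "body": {
  "rows": [
    [[0,0,0],[0,0,-0.5],1.5],
    [[0,0,0],[0,0,0],1.5]
  ]
}}

```text
clock: 8.48
position: [0.4707, 0.1515, 0.1051]
ee_rot: [0.003, 0.556, 0.831, 0.001]
contact_force: [4.3, -7.8, -2.7]
width: 0.0221
gripper_force: 99.3
```

{"method": "drive_tool", "body": {
  "rows": [
    [[0,0,0],[0,0,-0.3],1.5],
    [[0,0,0],[0,0,0],1.5]
  ]
}}

```text
clock: 8.72
position: [0.4707, 0.1516, 0.1022]
ee_rot: [0.003, 0.556, 0.831, 0.001]
contact_force: [4.0, -7.0, -1.8]
width: 0.022
gripper_force: 99.4
```

{"method": "drive_tool", "body": {
  "rows": [
    [[0,0,0],[0,0,-0.3],1.5],
    [[0,0,0],[0,0,0],1.5]
  ]
}}

```text
clock: 8.98
position: [0.4709, 0.1517, 0.0993]
ee_rot: [0.003, 0.556, 0.831, 0.001]
contact_force: [4.3, -5.8, -1.8]
width: 0.0221
gripper_force: 99.4
```

{"method": "drive_tool", "body": {
  "rows": [
    [[0,0,0],[0,0,-0.25],1.5],
    [[0,0,0],[0,0,0],1.5]
  ]
}}

```text
clock: 9.22
position: [0.471, 0.1517, 0.0976]
ee_rot: [0.003, 0.556, 0.831, 0.001]
contact_force: [3.8, -7.7, 3.9]
width: 0.0222
gripper_force: 100.2
```

{"method": "drive_tool", "body": {
  "rows": [
    [[0,0,0],[0,0,-0.25],1.5],
    [[0,0,0],[0,0,0],1.5]
  ]
}}

```text
clock: 9.48
position: [0.4716, 0.1517, 0.0957]
ee_rot: [0.003, 0.556, 0.831, 0.002]
contact_force: [2.7, -7.4, 7.2]
width: 0.0219
gripper_force: 101.0
```

Run:
```python
from h import *
st=manip.get_state();print(st["position"],st["contact_force"])
W=eyes.get_image("wrist")[:,:,::-1]
a=eyes.get_image("scene")[:,:,::-1];b=eyes.get_image("side")[:,:,::-1]
r=lambda im,x,y,w,h:cv2.resize(im[y:y+h,x:x+w],(400,300),interpolation=cv2.INTER_CUBIC)
cv2.imwrite("pics/c5.png",np.vstack([np.hstack([r(a,380,140,80,60),r(b,270,110,80,60)]),cv2.resize(W[0:150,110:510],(800,300))]))
```

```text
[0.47155106 0.15172415 0.09568455] [ 2.70816645 -7.39977765  7.18189676]
```

View pics/c5.png

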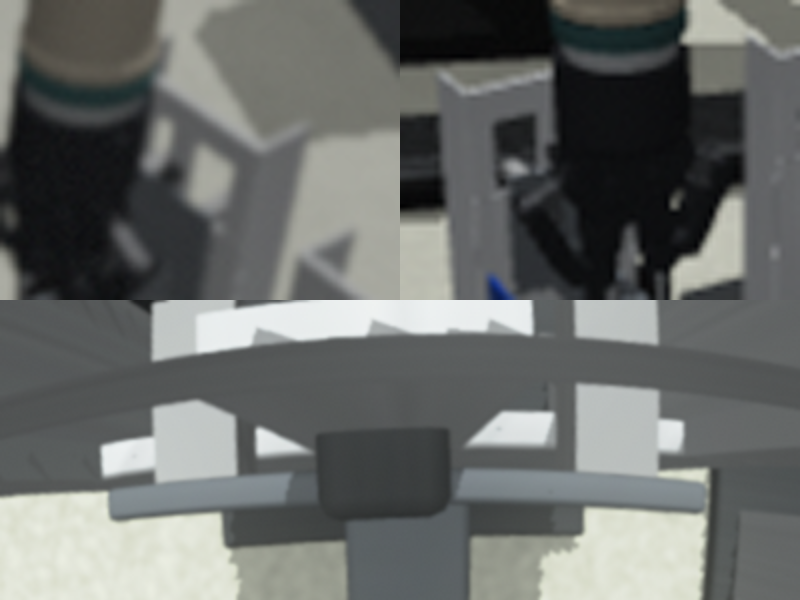

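The catch is now out over the plate's top edge, at (383,475) in the crop, and both claws pass through the slots. I release and lift.

{"method": "drive_tool", "body": {
  "rows": [
    [[0,0,0],[0,0,0.2],1.5],
    [[0,0,0],[0,0,0],5],
    [[0,0,0],[0,0,0],5],
    [[0,0,0],[0,0,0],5],
    [[0,0,0],[0,0,0],5],
    [[0,0,0],[0,0,0],5]
  ]
}}

```text
clock: 10.38
position: [0.4681, 0.1526, 0.0952]
ee_rot: [-0.0, 0.557, 0.831, 0.0]
contact_force: [-0.1, 0.7, 0.5]
width: 0.0501
gripper_force: 0.0
```

{"method": "drive_tool", "body": {
  "rows": [
    [[0,0,0],[0,0,1],5],
    [[0,0,0],[0,0,3],5],
    [[0,0,0],[0,0,5],5],
    [[0,0,0],[0.5,-1.5,5],5],
    [[0,0,0],[1,-2.5,5],5],
    [[0,0,0],[1,-3,0],5],
    [[0,0,0],[1,-3,0],5],
    [[0,0,0],[0,0,0],5]
  ]
}}

```text
clock: 11.38
position: [0.5038, 0.0509, 0.286]
ee_rot: [0.001, 0.558, 0.83, 0.0]
contact_force: [-0.8, 0.6, 0.4]
width: 0.0499
gripper_force: 0.0
```

Run:
```python
from h import *
st=manip.get_state();print(st["position"],st["contact_force"])
W=eyes.get_image("wrist")[:,:,::-1]
a=eyes.get_image("scene")[:,:,::-1];b=eyes.get_image("side")[:,:,::-1]
r=lambda im,x,y,w,h:cv2.resize(im[y:y+h,x:x+w],(400,300),interpolation=cv2.INTER_CUBIC)
cv2.imwrite("pics/c6.png",np.vstack([np.hstack([r(a,370,140,100,75),r(b,270,100,120,90)]),cv2.resize(W[0:150,110:510],(800,300))]))
```

```text
[0.50377535 0.05091573 0.28596477] [-0.76440798  0.64060096  0.41220138]
```

View pics/c6.png

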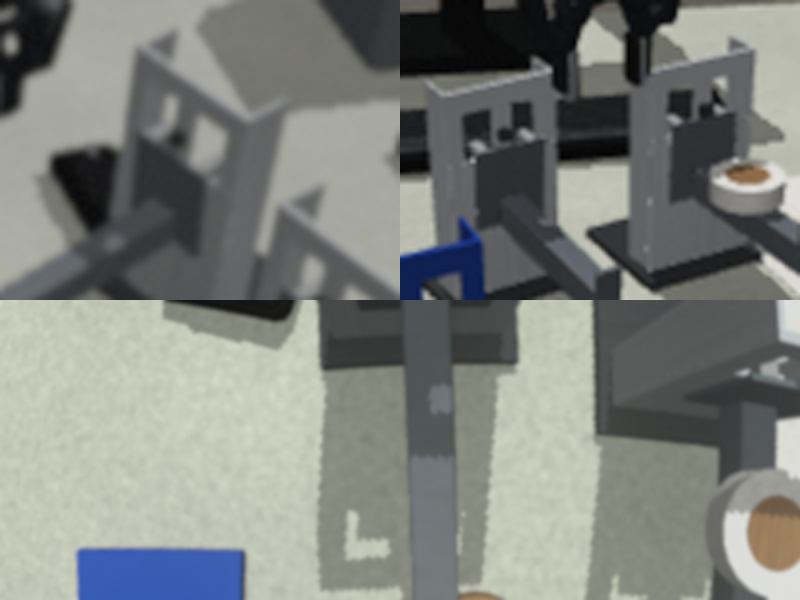

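The bracket hangs in the same way as its twin. The tab sits above the plate's top edge, at (505,133) in the side half, both claws are in the slots, and the gripper is clear.

```bash
python3 -c "
from rig import job
print(job.sign_off())"
```

```text
the job is handed in; nothing more can be done
None
```

The clawed bracket is hung on the empty upright: both claws are in the slots, it is pressed down, the catch is out over its plate, and the gripper is clear; I've handed the job in, but no verdict came back.

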